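# Close the bearing cap and park the rumble rotor heavy side down

## Robot

A 6-joint arm with a two-finger parallel gripper is mounted at the origin on the work surface. World frame = base frame: x ahead of the robot, y to its left, z up, the work surface at z = 0. Lengths are in m, angles in rad, forces in N, time in s.
With the tool pointing down it reaches from about 0.375 to 0.9 m from the base axis. Payload 3.1 kg.
Tool frame: the origin (TCP) lies at the very end of the fingers, on their centre line; the grasp point (between the pads) lies 19 mm behind it; z points along the fingers, y is the line along which they close (so a half turn about z gives the same grasp; the last joint's range is limited). The gripper opens to 87 mm and grips with 3 to 60 N. Pads are 19 mm wide; open, the fingers measure 117 mm over their backs; the gripper's body (75 mm by 190 mm) begins 51 mm behind the grasp point.
Start: joints at [-1.312, 0.527, 1.433, -0, 1.181, -0.178], TCP at [0.264, -0.566, 0.223] pointing down, gripper open.
Joint ranges: [-3.08, 3.08], [-0.75, 2.2], [0.22, 2.44], [-1.43, 4.57], [0, 2.65], [-2.85, 2.85]. Speed limits (rad/s): [2.79, 2.79, 3.14, 3.14, 3.14, 3.14].

## Interface

Orientations are given as a unit quaternion [x, y, z, w].
In Python, from rig import robot gives the robot as it stands. The module is installed in compiled form; this text tells all that it offers.
- The arm moves only by the tool play_rows, never from a script. Its argument "steps" is one flat list of numbers, 5 for each row, row after row: the opening, from -1 (shut) to 1 (fully open), then the shift along the tool's x, y, z as a fraction of full scale, then the turn about the tool's z as a fraction of full scale. In form: [claw, tx, ty, tz, twist, claw, tx, ty, tz, twist, ...]. A call has exactly 10 rows; each row shifts and turns the commanded pose from where the row before left it, along the tool's axes as they then stand; what a row does not reach is not made up. Full scale, the value 1, is 0.03 m for a shift and 0.1 rad for a turn. A row lasts 1/10 s, in which the tool goes at most 50 mm and 8.59 degrees, less where a joint would pass 70% of its speed; a pose out of reach is approached as far as the arm can. A call with a number of a shift or a turn outside -1 to 1 is refused whole. A call with a gripper value outside its range is refused whole. The fingers move at their own pace and stop on an object; "grip_force" is the grip in N (left out, the last holds). Time passes only in rows, so rows that do not move let the fingers close, or fill a call up. It gives the time, the measured TCP pose, the force, the opening and the grip force at its end, in the units of the state.
- robot.get_obs(): the state, without advancing time (a new reading comes with each control period).
- robot.camera(name): name is "scene" or "top"; returns a dict with "image" (384x512x3 uint8, red, green, blue), "mtx" (3x3 intrinsics, pixels), "rvec" (rotation vector, rad) and "tvec" (3), from world to camera coordinates, as OpenCV has them. Camera axes: x right, y down, z forward; pixel columns grow to the right and rows downward; lengths in m; the calibration is good to about 2 mm. A picture is of the moment at which its call begins. There is no depth.
- robot.hand_in(): hands the job in; it is judged then, once.
The state is a dict: "time": time; "q": joint angles; "joint_velocities": joint speeds; "joint_torque": joint torques, N m; "position": TCP position; "tool_rot": TCP orientation; "ft_force": force on the tool from outside, world axes, zero at the start; "moment": the same for the moment, N m; "grip_width": finger opening in m; "grip_force": force on a finger pad.
Only numpy, scipy, OpenCV 4.12 (cv2) and the standard library are available. Lean on these libraries where they do the work, as an engineer would, in place of code of your own. Each camera call takes 0.05 s, during which the arm holds its last target. There are 200 camera calls.

## Task

This rumble unit has just had its shaft laid back in: swing the bearing cap fully shut over the shaft first, before you turn the wheel. Then turn the grey wheel by hand, feel which side the hidden weight is on, bring the heavy side straight down and finish while still gripping the wheel there, without letting go, so that I can tighten the collar. Leave the other things on the bench where they are.

Things in the scene. Friction and masses are not known exactly. Their poses are not given: they have to be found in the camera images.
- unit: The rumble unit, fixed to the bench: dark base plate 150 x 310 x 12 mm, shaft along its y axis at 95 mm height, geared motor at the +y end (bracket from y = 87 mm, 130 mm high), aluminium bearing pedestal with hinged cap at the -y end (y = -88 to -112 mm, x = -30 to 30 mm). Origin: on the bench, straight below the wheel's centre; z up.
- wheel: Grey shrouded wheel, 130 mm diameter, 40 mm wide, flat faces, hub 48 x 36 mm; turns with the shaft about the unit's y axis. Origin at its centre on the shaft axis, 95 mm above the bench; y along the shaft, z towards the white line. 0.55 kg of steel, 36 mm off the axis, is hidden inside at an unknown angle unrelated to the white line. 60 mm or more free beside the rim.
- axle (a point): Wheel's centre on the 12 mm shaft (brass collars on it are up to 28 mm across). The motor's gearing drags steadily with about 0.24 N m either way and the heavy side pulls with 0.165 to 0.215 N m at most, so the wheel stays where it is left; turning is harder while the heavy side goes up, lighter while it goes down, and equally hard both ways where it is straight down.
- mark (a point): The white paint line across the rim of the wheel (it also runs down both faces): this point is on the rim, 65 mm from the shaft axis. It only shows how far the wheel has turned.
- cap (a joint): Opening angle of the bearing cap, rad: 0 = shut, lying on the pedestal over the shaft; starts flung open at 1.65 to 2.1. Its hinge runs along the unit's y at x = 30, y = -100, z = 95 mm in the unit's frame. The hinge is stiff (0.07 N m): the cap stays where it is left; push it over and down until it stops.
- cap_tab (a point): Middle of the red tab at the free end of the cap, on its outer face. Shut, the cap reaches from the hinge 89 mm towards the unit's -x, 24 mm wide, its outer (upper) face 22 mm above the hinge, the red tab's face 20.5 mm above; this point is then 76 mm from the hinge towards -x.
- grease: Bystander: small jar with a blue lid, 48 mm across, 50 mm high; origin under its centre. Leave alone.
- driver: Bystander: yellow-handled screwdriver lying on the bench, 180 mm long along its x axis. Leave alone.
- tray: Bystander: white two-part screw tray, 75 x 110 x 22 mm; origin under its centre. Leave alone.
- bearing: Bystander: spare steel bearing ring, 32 mm across, 12 mm high; origin under its centre. Leave alone.

How it is judged:
On the way:
1. the bearing cap is shut (value of joint cap below 0.06 rad), for 0.2 s.
At the end, for the whole second after the job is handed in: The cap is shut (within 0.06 rad), the fingers grip the wheel with more than 3 N, the wheel is still, and its heavy side points straight down within 0.26 rad (15 degrees); the bystanders have not moved more than 30 mm (value of joint cap below 0.06 rad and angle between weight_c0's own z axis and vertical below 0.26 rad and angular speed of wheel below 0.05 rad/s and contact force between the fingers and wheel above 3 N); the arm keeps its last pose, push and grip.
It fails at once if the wheel is turned while the cap is still open (value of joint cap above 0.3 rad and distance of mark from where it was at the start of the episode above 0.025 m).
It fails at once if a bystander is disturbed (distance of any of grease, driver, tray, bearing from where it was at the start of the episode above 0.03 m).
It also fails if it takes over 72 s, if anything falls off the work surface, if the arm or the gripper's body presses on something with over 40 N, if the wrist force passes 120 N, or if a joint passes its speed limit or range.

## Working session

There is one attempt and no reset: what is moved stays moved. The work goes in short steps, Python scripts to look and compute and a tool call to move; the robot and the scene stay as the last step left them, time stands still between calls to the robot, and variables do not carry over. Pictures are saved under pics/ and viewed, at most 10 in all, crops included, and the job is handed in when it is done.

Besides the shell and the picture viewer there is one more tool, called after "Emit:" by a JSON object that holds its "method" and its "body". play_rows: Moves the arm, as the interface text tells. Shift numbers are shares of 0.03 m and turn numbers shares of 0.1 rad, none past 1 either way. Its arguments: {"type":"object","properties":{"steps":{"type":"array"},"grip_force":{"type":"number"}},"required":["steps"]}

```bash
mkdir -p pics; python3 - <<'E'
from rig import robot
import cv2
o=robot.get_obs(); print(o)
for n in("scene","top"):
    c=robot.camera(n); cv2.imwrite(f"pics/{n}0.png",c["image"][:,:,::-1]); print(n,c["mtx"].tolist(),c["rvec"],c["tvec"])
E
```

```text
{'time': 0.0, 'q': array([-1.31247306e+00,  5.28449338e-01,  1.43387976e+00, -2.55105740e-05,
        1.18136538e+00, -1.78532307e-01]), 'joint_velocities': array([ 0.0005858 ,  0.00047288,  0.00046843, -0.00163514,  0.00091981,
        0.00243507]), 'joint_torque': array([ 1.22351361e-03, -4.40038705e+01, -1.76591384e+01,  6.34181849e-02,
        5.81452344e-02, -1.50739511e-04]), 'position': array([ 0.26424958, -0.56560327,  0.22158912]), 'tool_rot': array([ 9.76237756e-01,  2.16699654e-01, -5.37011684e-05, -1.04960271e-03]), 'ft_force': array([ 0.19575589,  0.55232735, -0.23793693]), 'moment': array([ 0.02794801, -0.03933642, -0.00118092]), 'grip_force': 0.0, 'grip_width': 0.08698297677318712}
scene [[463.7510265958867, 0.0, 252.69861748430344], [0.0, 463.7510265958867, 182.20349948515087], [0.0, 0.0, 1.0]] [ 1.07280016  2.33409768 -1.09456158] [ 0.50835631 -0.13946338  1.31617801]
top [[403.41022378992255, 0.0, 254.6561993119809], [0.0, 403.41022378992255, 195.9259407783544], [0.0, 0.0, 1.0]] [ 2.23837205 -2.17425729  0.05872822] [-0.1710646   0.58793204  0.95835174]
```

View pics/scene0.png

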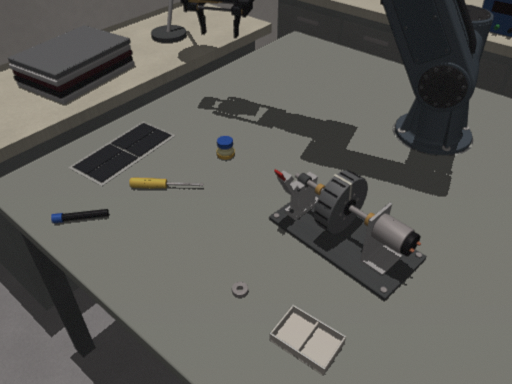

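View pics/top0.png

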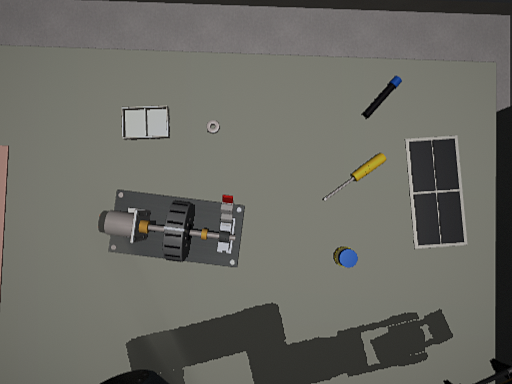

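The scene view shows the unit with its wheel at (340,203) and the red tab of the open cap at (280,174). In the top view the plate corners are near (117,190), (244,206), (237,267) and (108,251), the red tab is at (227,198) and the motor is at the left. The bystanders are all well clear.

```bash
cat > h.py <<'E'
import numpy as np, cv2
from rig import robot
def ray(c,uv):
    R=cv2.Rodrigues(np.array(c["rvec"]))[0]; t=np.array(c["tvec"]).ravel()
    d=R.T@np.linalg.inv(c["mtx"])@np.array([uv[0],uv[1],1.]); return -R.T@t,d
def onz(c,uv,z):
    o,d=ray(c,uv); return o+d*(z-o[2])/d[2]
def proj(c,P):
    return cv2.projectPoints(np.float64(P).reshape(-1,1,3),np.array(c["rvec"]),np.array(c["tvec"]),c["mtx"],None)[0].reshape(-1,2)
def two(c1,u1,c2,u2):
    (a,d),(b,e)=ray(c1,u1),ray(c2,u2); s=np.linalg.lstsq(np.c_[d,-e],b-a,rcond=None)[0]
    p,q=a+s[0]*d,b+s[1]*e; return (p+q)/2,np.linalg.norm(p-q)
def red(im):
    i=im.astype(int); m=(i[...,0]>100)&(i[...,1]<60)&(i[...,2]<60); return m.astype(np.uint8)
E
python3 - <<'E'
from h import *
T=robot.camera("top");S=robot.camera("scene")
im=T["image"]; 
g=im.max(2)
m=(g<75).astype(np.uint8); m[:,:95]=0;m[:,260:]=0;m[:175]=0;m[280:]=0
m=cv2.morphologyEx(m,cv2.MORPH_CLOSE,np.ones((25,25)))
n,l,s,ce=cv2.connectedComponentsWithStats(m); k=1+np.argmax(s[1:,4])
print(s[1:],)
sc=[(121,195),(240,209),(233,262),(113,248)]
P=np.array([onz(T,p,.012) for p in sc]);print("screws",P.round(4).tolist())
for c in(T,S):
    r=red(c["image"]); n,l,s,ce=cv2.connectedComponentsWithStats(r);print("red",s[1:].tolist(),ce[1:].tolist())
v=cv2.resize(im[180:280,95:255],None,fx=5,fy=5,interpolation=cv2.INTER_CUBIC)
w=cv2.resize(S["image"][150:300,250:440],None,fx=4,fy=4,interpolation=cv2.INTER_CUBIC)
cv2.imwrite("pics/tc.png",v[:,:,::-1]);cv2.imwrite("pics/sc.png",w[:,:,::-1])
E
```

```text
[[  98  190  147   77 8304]]
screws [[0.5855, 0.1669, 0.012], [0.5602, -0.1196, 0.012], [0.433, -0.1067, 0.012], [0.4584, 0.1806, 0.012]]
red [[222, 195, 11, 4, 26], [226, 202, 1, 1, 1]] [[227.07692307692307, 196.42307692307693], [226.0, 202.0]]
red [[275, 170, 8, 5, 15]] [[278.06666666666666, 172.06666666666666]]
```

View pics/tc.png

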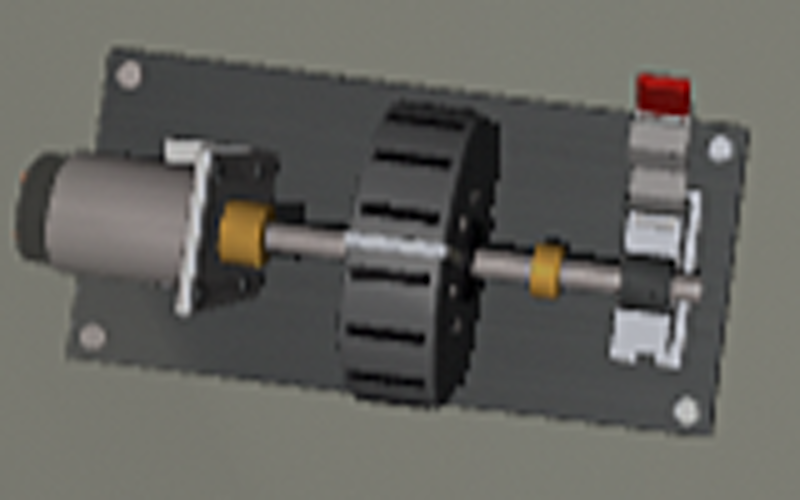

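View pics/sc.png

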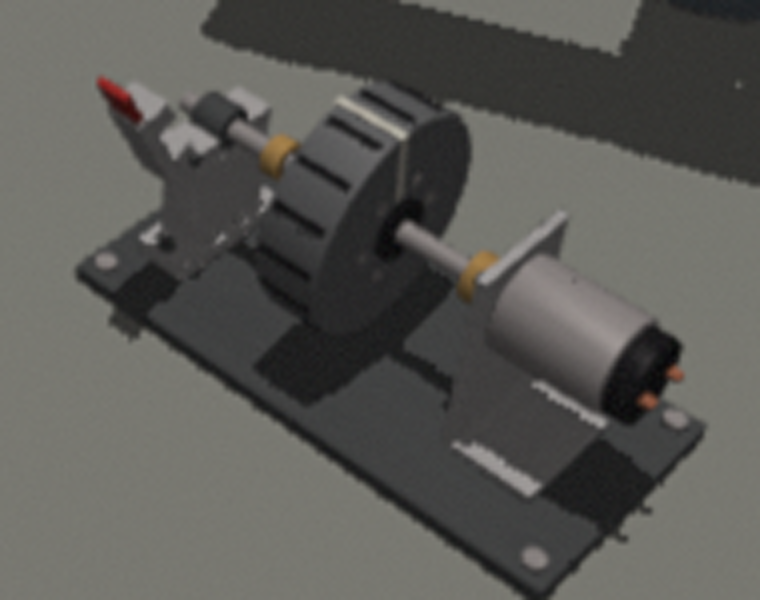

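The crops show the cap flung open towards unit +x (crop red tab at (663,94) top and (120,97) scene). The white line is near the top of the wheel, running from (345,240) to (445,247) in the top crop. Next I fit the unit frame and triangulate the tab.

```bash
cat >> h.py <<'E'
# unit frame from plate screws (fit below)
try:
    O,ex,ey=np.load("unit.npy")
    def tou(p): p=np.asarray(p)-[O[0],O[1],0]; return np.array([p@ex,p@ey,p[2]])
except FileNotFoundError: pass
E
python3 - <<'E'
from h import *
T=robot.camera("top");S=robot.camera("scene")
sc=np.array([(128,75),(720,148),(685,410),(92,337)])/5+[95,180]-.4
ss=np.array([(106,260),(675,418),(534,558)])/4+[250,150]-.4
P=np.array([onz(T,p,.014) for p in sc]);Q=np.array([onz(S,p,.014) for p in ss]);print(P.round(4).tolist(),Q.round(4).tolist())
c=P.mean(0); y=(P[0]+P[3]-P[1]-P[2]); y[2]=0; y/=np.linalg.norm(y); x=np.array([y[1],-y[0],0])
O=c.copy();O[2]=0; np.save("unit.npy",[O,x,y]); print(O,x,y,np.arctan2(x[1],x[0]))
def tou(p): p=np.asarray(p)-O; return np.array([p@x,p@y,p[2]])
# mark line ends (rim edges) near top
for a,b in(((345,240),(340,100)),((445,247),(405,134))): 
    pass
wt=[np.array(p)/5+[95,180]-.4 for p in((345,240),(445,247))]
ws=[np.array(p)/4+[250,150]-.4 for p in((405,135),(340,99))]
for a,b in zip(wt,ws):
    p,e=two(T,a,S,b); print("mark",tou(p).round(4),e)
p,e=two(T,np.array((663,94))/5+[95,180]-.4,S,np.array((120,98))/4+[250,150]-.4); print("tab",tou(p).round(4),e)
# collars
o=robot.get_obs(); print("tcp",tou(o["position"]))
q=o["tool_rot"]; print("tool x yaw",2*np.arctan2(q[1],q[0]))
E
```

```text
[[0.5864, 0.1683, 0.014], [0.5596, -0.1163, 0.014], [0.4341, -0.1034, 0.014], [0.461, 0.18, 0.014]] [[0.5585, -0.1198, 0.014], [0.4603, 0.1754, 0.014], [0.5861, 0.1635, 0.014]]
[0.51024874 0.03216128 0.        ] [ 0.99557114 -0.09401123  0.        ] [0.09401123 0.99557114 0.        ] -0.09415025919225242
mark [ 0.0076 -0.002   0.1612] 0.0026330958622027096
mark [ 0.0091 -0.0418  0.1613] 0.0007711055010987355
tab [ 0.0821 -0.1219  0.1568] 0.0018193617822456212
tcp [-0.188563   -0.61869409  0.22218765]
tool x yaw 0.43679480651669894
```

```bash
python3 - <<'E'
import numpy as np
O,x,y=np.load("unit.npy"); O=O-0.022*y; np.save("unit.npy",[O,x,y]); print(O)
E
```

```text
[0.5081805  0.01025872 0.        ]
```

Emit:
{"method": "play_rows", "body": {"steps": [-1, 0, 0, 0, 1, -1, 0, 0, 0, 1, -1, 0, 0, 0, 1, -1, 0, 0, 0, 1, -1, 0, 0, 0, 1, -1, 0, 0, 0, 0.31, -1, 0.7, -1, 0, 0, -1, 0.7, -1, 0, 0, -1, 0.7, -1, 0, 0, -1, 0.7, -1, 0, 0], "grip_force": 20}}

```text
time: 1.3
position: [0.36, -0.4537, 0.2225]
tool_rot: [0.999, -0.047, 0.0, -0.0]
ft_force: [-0.7, -0.4, -0.3]
grip_width: 0.0145
grip_force: 0.0
```

Emit:
{"method": "play_rows", "body": {"steps": [-1, 0.7, -1, 0, 0, -1, 0.7, -1, 0, 0, -1, 0.7, -1, 0, 0, -1, 0.7, -1, 0, 0, -1, 0.7, -1, 0, 0, -1, 0.7, -1, 0, 0, -1, 0.7, -1, 0, 0, -1, 0.7, -1, 0, 0, -1, 0.7, -1, 0, 0, -1, 0.7, -1, 0, 0]}}

```text
time: 2.3
position: [0.5975, -0.1745, 0.2226]
tool_rot: [0.999, -0.047, -0.0, 0.0]
ft_force: [0.9, -1.3, -0.9]
grip_width: 0.0006
grip_force: 0.0
```

```bash
cat > st.py <<'E'
from h import *
o=robot.get_obs(); q=o["tool_rot"]
print("t",o["time"],"u",tou(o["position"]).round(4),"yaw",round(2*np.arctan2(q[1],q[0]),3),"F",o["ft_force"].round(2),"M",o["moment"].round(3),o["grip_width"],o["grip_force"])
E
python3 st.py
```

```text
t 2.3 u [ 0.1062 -0.1755  0.2226] yaw -0.094 F [ 0.91 -1.31 -0.91] M [ 0.023  0.018 -0.019] 0.0005557424931441167 0.0
```

Emit:
{"method": "play_rows", "body": {"steps": [-1, 0.21, -0.85, 0, 0, -1, 0.21, -0.85, 0, 0, -1, 0.21, -0.85, 0, 0, -1, 0, 0, 0.8, 0, -1, 0, 0, 0.8, 0, -1, 0, 0, 0.8, 0, -1, -0.3, 0, 0, 0, -1, -0.3, 0, 0, 0, -1, -0.3, 0, 0, 0, -1, -0.3, 0, 0, 0]}}

```text
time: 3.3
position: [0.5884, -0.0988, 0.1529]
tool_rot: [0.999, -0.047, 0.003, 0.001]
ft_force: [2.9, -0.1, 2.3]
grip_width: 0.0006
grip_force: 1.1
```

Emit:
{"method": "play_rows", "body": {"steps": [-1, -0.3, 0, 0, 0, -1, -0.3, 0, 0, 0, -1, -0.3, 0, 0, 0, -1, -0.3, 0, 0, 0, -1, -0.3, 0, 0, 0, -1, -0.3, 0, 0, 0, -1, 0, 0, 0, 0, -1, 0, 0, 0, 0, -1, 0, 0, 0, 0, -1, 0, 0, 0, 0]}}

```text
time: 4.3
position: [0.5329, -0.0929, 0.1502]
tool_rot: [0.999, -0.047, -0.0, -0.0]
ft_force: [-0.1, 0.2, 0.3]
grip_width: 0.0004
grip_force: 0.0
```

```bash
python3 st.py; python3 - <<'E'
from h import *
T=robot.camera("top");S=robot.camera("scene")
v=cv2.resize(T["image"][180:280,150:260],None,fx=4,fy=4);w=cv2.resize(S["image"][100:240,250:360],None,fx=4,fy=4)
v=cv2.copyMakeBorder(v,0,w.shape[0]-v.shape[0],0,0,cv2.BORDER_CONSTANT)
cv2.imwrite("pics/cap1.png",np.hstack([v,w])[:,:,::-1])
E
```

```text
t 4.3 u [ 0.0343 -0.1003  0.1502] yaw -0.094 F [-0.11  0.22  0.31] M [ 0.027  0.043 -0.02 ] 0.0003726073928153687 0.0
```

View pics/cap1.png

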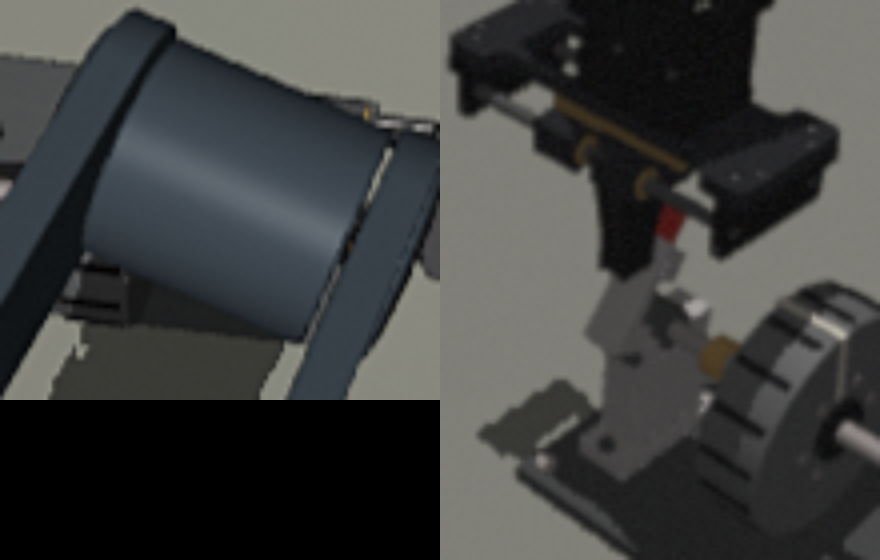

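The scene crop shows the fingers pushing the cap past vertical, with the red tab at (668,222) moving toward the wheel's -x side. The wheel has not moved.

Emit:
{"method": "play_rows", "body": {"steps": [-1, -0.3, 0, 0, 0, -1, -0.3, 0, 0, 0, -1, -0.3, 0, 0, 0, -1, -0.3, 0, 0, 0, -1, -0.19, 0, 0.2, 0, -1, -0.19, 0, 0.2, 0, -1, -0.19, 0, 0.2, 0, -1, -0.19, 0, 0.2, 0, -1, -0.19, 0, 0.2, 0, -1, 0, 0, 0, 0]}}

```text
time: 5.4
position: [0.4669, -0.0862, 0.1194]
tool_rot: [0.999, -0.047, -0.002, -0.001]
ft_force: [0.2, 0.1, 1.3]
grip_width: 0.0005
grip_force: 0.0
```

```bash
python3 st.py
```

```text
t 5.4 u [-0.032  -0.1     0.1194] yaw -0.094 F [0.17 0.14 1.28] M [0.019 0.044 0.022] 0.0005081296925721643 0.0
```

Now I press down gently to the stop.

Emit:
{"method": "play_rows", "body": {"steps": [-1, 0, 0, 0.04, 0, -1, 0, 0, 0.04, 0, -1, 0, 0, 0.04, 0, -1, 0, 0, 0.04, 0, -1, 0, 0, 0.04, 0, -1, 0, 0, 0.04, 0, -1, 0, 0, 0, 0, -1, 0, 0, 0, 0, -1, 0, 0, 0, 0, -1, 0, 0, 0, 0]}}

```text
time: 6.4
position: [0.4689, -0.0869, 0.1166]
tool_rot: [0.999, -0.047, 0.001, 0.001]
ft_force: [-7.3, 1.6, 29.7]
grip_width: 0.0007
grip_force: 14.6
```

```bash
python3 st.py
```

```text
t 6.4 u [-0.03   -0.1005  0.1166] yaw -0.093 F [-7.28  1.64 29.74] M [0.304 1.118 0.01 ] 0.0007259805917630307 14.631882347166538
```

The stop is firm: 30 N at z = 0.1166, against 0.117 expected for shut. I lift and move over the wheel.

Emit:
{"method": "play_rows", "body": {"steps": [-1, 0, 0, -1, 0, -1, 0, 0, -1, 0, -1, 0, 0, -1, 0, 1, 0.25, -0.84, 0, 0, 1, 0.25, -0.84, 0, 0, 1, 0.25, -0.84, 0, 0, 1, 0.25, -0.84, 0, 0, 1, 0, 0, 0, 0, 1, 0, 0, 0, 0, 1, 0, 0, 0, 0]}}

```text
time: 7.4
position: [0.5079, 0.0101, 0.2033]
tool_rot: [0.999, -0.047, -0.0, 0.0]
ft_force: [0.1, 0.4, -0.2]
grip_width: 0.0486
grip_force: 0.0
```

```bash
python3 st.py; python3 - <<'E'
from h import *
S=robot.camera("scene")
w=cv2.resize(S["image"][130:270,250:400],None,fx=5,fy=4)
cv2.imwrite("pics/cap2.png",w[:,:,::-1])
w=red(S["image"]);n,l,s,ce=cv2.connectedComponentsWithStats(w);print(s[1:].tolist(),ce[1:].tolist())
for z in(.1155,):
  print(proj(S,[O+ex*-.046+ey*-.1+[0,0,z]]))
E
```

```text
t 7.4 u [-3.000e-04 -2.000e-04  2.033e-01] yaw -0.095 F [ 0.13  0.41 -0.22] M [ 0.023  0.054 -0.043] 0.04863408313023061 0.0
[[315, 160, 11, 8, 47]] [[319.6170212765957, 163.46808510638297]]
[[319.51299188 163.17557786]]
```

View pics/cap2.png

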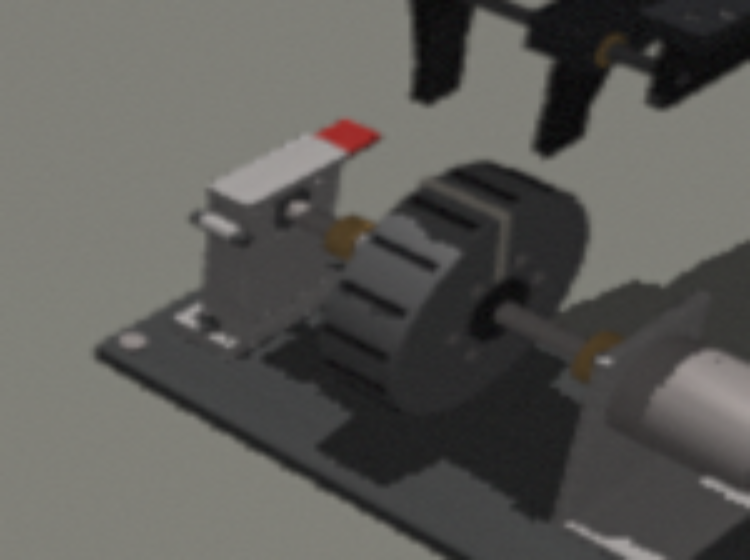

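The scene crop shows the cap shut on the pedestal, with the red tab at full-image (319.6,163.5) against (319.5,163.2) predicted. The wheel and its white line are unchanged. I descend and grip the top of the rim.

Emit:
{"method": "play_rows", "body": {"steps": [1, 0, 0, 0, 0, 1, 0, 0, 0, 0, 1, 0, 0, 0, 0, 1, 0, 0, 0.65, 0, 1, 0, 0, 0.65, 0, 1, 0, 0, 0.65, 0, 1, 0, 0, 0.62, 0, 1, 0, 0, 0, 0, -1, 0, 0, 0, 0, -1, 0, 0, 0, 0], "grip_force": 30}}

```text
time: 8.45
position: [0.509, 0.0104, 0.1272]
tool_rot: [0.999, -0.047, 0.001, 0.0]
ft_force: [0.4, 0.5, -0.4]
grip_width: 0.0781
grip_force: 0.0
```

Emit:
{"method": "play_rows", "body": {"steps": [-1, 0, 0, 0, 0, -1, 0, 0, 0, 0, -1, 0, 0, 0, 0, -1, 0, 0, 0, 0, -1, 0, 0, 0, 0, -1, 0, 0, 0, 0, -1, 0, 0, 0, 0, -1, 0, 0, 0, 0, -1, 0, 0, 0, 0, -1, 0, 0, 0, 0]}}

```text
time: 9.45
position: [0.508, 0.0092, 0.1264]
tool_rot: [0.999, -0.047, -0.0, 0.001]
ft_force: [-0.9, -5.2, 1.2]
grip_width: 0.0398
grip_force: 30.0
```

```bash
python3 st.py; python3 - <<'E'
import numpy as np
# row increments for an arc of radius 50 mm (TCP offset 19 mm below), 2 deg per row; tx, tz in units
for a in range(0,70,2):
    x=lambda d:50*np.sin(np.radians(d)); z=lambda d:50*np.cos(np.radians(d))
    print(a,a+2,round((x(a+2)-x(a))/30,3),round(-(z(a+2)-z(a))/30,3),end=' | ')
E
```

```text
t 9.45 u [-1.000e-04 -1.000e-03  1.264e-01] yaw -0.093 F [-0.86 -5.25  1.17] M [-0.759  0.194  0.046] 0.039804793409078894 29.990296298637986
0 2 0.058 0.001 | 2 4 0.058 0.003 | 4 6 0.058 0.005 | 6 8 0.058 0.007 | 8 10 0.057 0.009 | 10 12 0.057 0.011 | 12 14 0.057 0.013 | 14 16 0.056 0.015 | 16 18 0.056 0.017 | 18 20 0.055 0.019 | 20 22 0.054 0.021 | 22 24 0.054 0.023 | 24 26 0.053 0.025 | 26 28 0.052 0.026 | 28 30 0.051 0.028 | 30 32 0.05 0.03 | 32 34 0.049 0.032 | 34 36 0.048 0.033 | 36 38 0.046 0.035 | 38 40 0.045 0.037 | 40 42 0.044 0.038 | 42 44 0.043 0.04 | 44 46 0.041 0.041 | 46 48 0.04 0.043 | 48 50 0.038 0.044 | 50 52 0.037 0.045 | 52 54 0.035 0.046 | 54 56 0.033 0.048 | 56 58 0.032 0.049 | 58 60 0.03 0.05 | 60 62 0.028 0.051 | 62 64 0.026 0.052 | 64 66 0.025 0.053 | 66 68 0.023 0.054 | 68 70 0.021 0.054 |
```

```bash
cat > lg.py <<'E'
import sys; from h import *
o=robot.get_obs(); p=tou(o["position"])+[0,0,.019-.095]
F=o["ft_force"]; M=o["moment"]; f=np.array([F@ex,F@ey,F[2]]); my=M@ey
a=np.degrees(np.arctan2(p[0],p[2])); tq=p[2]*f[0]-p[0]*f[2]
s=f"{sys.argv[1]} {a:.1f} {np.hypot(p[0],p[2])*1000:.1f} {f[0]:.2f} {f[1]:.2f} {f[2]:.2f} {tq:.3f} {my:.3f} {o['time']:.2f}"
print(s); open("log.txt","a").write(s+"\n")
E
python3 lg.py 0
```

```text
0 -0.1 50.4 -0.36 -5.31 1.17 -0.018 0.121 9.45
```

Emit:
{"method": "play_rows", "body": {"steps": [-1, 0.058, 0, 0.001, 0, -1, 0.058, 0, 0.003, 0, -1, 0.058, 0, 0.005, 0, -1, 0.058, 0, 0.007, 0, -1, 0.057, 0, 0.009, 0, -1, 0.057, 0, 0.011, 0, -1, 0.057, 0, 0.013, 0, -1, 0.056, 0, 0.015, 0, -1, 0.056, 0, 0.017, 0, -1, 0.055, 0, 0.019, 0]}}

```text
time: 10.45
position: [0.5215, 0.0079, 0.1239]
tool_rot: [0.999, -0.046, -0.004, 0.001]
ft_force: [-6.4, -5.3, 11.1]
grip_width: 0.0394
grip_force: 30.0
```

```bash
python3 lg.py 1
```

```text
1 15.7 49.8 -5.84 -5.91 11.06 -0.429 1.526 10.45
```

Emit:
{"method": "play_rows", "body": {"steps": [-1, 0.054, 0, 0.021, 0, -1, 0.054, 0, 0.023, 0, -1, 0.053, 0, 0.025, 0, -1, 0.052, 0, 0.026, 0, -1, 0.051, 0, 0.028, 0, -1, 0.05, 0, 0.03, 0, -1, 0.049, 0, 0.032, 0, -1, 0.048, 0, 0.033, 0, -1, 0.046, 0, 0.035, 0, -1, 0.045, 0, 0.037, 0]}}

```text
time: 11.45
position: [0.5381, 0.0063, 0.1154]
tool_rot: [0.999, -0.047, -0.002, 0.001]
ft_force: [-5.4, -5.6, 9.8]
grip_width: 0.0399
grip_force: 30.0
```

```bash
python3 lg.py 1
```

```text
1 37.4 49.6 -4.86 -6.11 9.78 -0.486 1.208 11.45
```

Emit:
{"method": "play_rows", "body": {"steps": [-1, 0.044, 0, 0.038, 0, -1, 0.043, 0, 0.04, 0, -1, 0.041, 0, 0.041, 0, -1, 0.04, 0, 0.043, 0, -1, 0.038, 0, 0.044, 0, -1, 0.037, 0, 0.045, 0, -1, 0.035, 0, 0.046, 0, -1, 0.033, 0, 0.048, 0, -1, 0.032, 0, 0.049, 0, -1, 0.03, 0, 0.05, 0]}}

```text
time: 12.45
position: [0.5511, 0.0051, 0.1027]
tool_rot: [0.999, -0.047, -0.0, 0.001]
ft_force: [-3.0, -4.9, 10.9]
grip_width: 0.0399
grip_force: 30.0
```

```bash
python3 lg.py 1
```

```text
1 58.2 50.8 -2.50 -5.12 10.86 -0.536 0.931 12.45
```

Emit:
{"method": "play_rows", "body": {"steps": [-1, -0.03, 0, -0.05, 0, -1, -0.032, 0, -0.049, 0, -1, -0.033, 0, -0.048, 0, -1, -0.035, 0, -0.046, 0, -1, -0.037, 0, -0.045, 0, -1, -0.038, 0, -0.044, 0, -1, -0.04, 0, -0.043, 0, -1, -0.041, 0, -0.041, 0, -1, -0.043, 0, -0.04, 0, -1, -0.044, 0, -0.038, 0]}}

```text
time: 13.45
position: [0.5424, 0.0059, 0.1123]
tool_rot: [0.999, -0.047, 0.002, 0.001]
ft_force: [6.3, -5.5, -19.2]
grip_width: 0.0396
grip_force: 30.0
```

```bash
python3 lg.py -1
```

```text
-1 43.5 50.1 6.80 -4.83 -19.24 0.910 -1.448 13.45
```

Emit:
{"method": "play_rows", "body": {"steps": [-1, -0.045, 0, -0.037, 0, -1, -0.046, 0, -0.035, 0, -1, -0.048, 0, -0.033, 0, -1, -0.049, 0, -0.032, 0, -1, -0.05, 0, -0.03, 0, -1, -0.051, 0, -0.028, 0, -1, -0.052, 0, -0.026, 0, -1, -0.053, 0, -0.025, 0, -1, -0.054, 0, -0.023, 0, -1, -0.054, 0, -0.021, 0]}}

```text
time: 14.45
position: [0.5292, 0.0072, 0.1216]
tool_rot: [0.999, -0.047, 0.004, 0.001]
ft_force: [8.5, -4.4, -18.9]
grip_width: 0.0397
grip_force: 30.0
```

```bash
python3 lg.py -1
```

```text
-1 25.0 50.3 8.92 -3.60 -18.95 0.810 -1.827 14.45
```

Emit:
{"method": "play_rows", "body": {"steps": [-1, -0.055, 0, -0.019, 0, -1, -0.056, 0, -0.017, 0, -1, -0.056, 0, -0.015, 0, -1, -0.057, 0, -0.013, 0, -1, -0.057, 0, -0.011, 0, -1, -0.057, 0, -0.009, 0, -1, -0.058, 0, -0.007, 0, -1, -0.058, 0, -0.005, 0, -1, -0.058, 0, -0.003, 0, -1, -0.058, 0, -0.001, 0]}}

```text
time: 15.45
position: [0.5165, 0.0084, 0.1262]
tool_rot: [0.999, -0.048, 0.009, 0.001]
ft_force: [13.5, -2.9, -15.9]
grip_width: 0.0394
grip_force: 30.0
```

```bash
python3 lg.py -1
```

```text
-1 9.6 50.9 13.74 -1.62 -15.89 0.824 -2.511 15.45
```

Emit:
{"method": "play_rows", "body": {"steps": [-1, 0.087, 0, 0.002, 0, -1, 0.087, 0, 0.007, 0, -1, 0.087, 0, 0.011, 0, -1, 0.086, 0, 0.016, 0, -1, 0.085, 0, 0.02, 0, -1, 0.084, 0, 0.025, 0, -1, 0.082, 0, 0.029, 0, -1, 0.081, 0, 0.033, 0, -1, 0.079, 0, 0.038, 0, -1, 0.077, 0, 0.042, 0], "grip_force": 20}}

```text
time: 16.45
position: [0.5314, 0.007, 0.1202]
tool_rot: [0.999, -0.046, -0.002, 0.001]
ft_force: [-4.4, -5.8, 7.6]
grip_width: 0.0401
grip_force: 20.0
```

```bash
python3 lg.py 1
```

```text
1 27.9 50.0 -3.84 -6.15 7.62 -0.348 0.809 16.45
```

Emit:
{"method": "play_rows", "body": {"steps": [-1, 0.074, 0, 0.046, 0, -1, 0.072, 0, 0.049, 0, -1, 0.069, 0, 0.053, 0, -1, 0.066, 0, 0.057, 0, -1, 0.063, 0, 0.06, 0, -1, 0.06, 0, 0.063, 0, -1, 0.057, 0, 0.066, 0, -1, 0.053, 0, 0.069, 0, -1, 0.049, 0, 0.072, 0, -1, 0.046, 0, 0.074, 0]}}

```text
time: 17.45
position: [0.5503, 0.0052, 0.1021]
tool_rot: [0.999, -0.047, -0.001, 0.001]
ft_force: [-2.0, -5.9, 8.4]
grip_width: 0.0404
grip_force: 20.0
```

```bash
python3 lg.py 1; cat log.txt
```

```text
1 58.4 49.8 -1.42 -6.03 8.40 -0.393 0.742 17.45
0 -0.1 50.4 -0.36 -5.31 1.17 -0.018 0.121 9.45
1 15.7 49.8 -5.84 -5.91 11.06 -0.429 1.526 10.45
1 37.4 49.6 -4.86 -6.11 9.78 -0.486 1.208 11.45
1 58.2 50.8 -2.50 -5.12 10.86 -0.536 0.931 12.45
-1 43.5 50.1 6.80 -4.83 -19.24 0.910 -1.448 13.45
-1 25.0 50.3 8.92 -3.60 -18.95 0.810 -1.827 14.45
-1 9.6 50.9 13.74 -1.62 -15.89 0.824 -2.511 15.45
1 27.9 50.0 -3.84 -6.15 7.62 -0.348 0.809 16.45
1 58.4 49.8 -1.42 -6.03 8.40 -0.393 0.742 17.45
```

Emit:
{"method": "play_rows", "body": {"steps": [0.4, 0, 0, 0, 0, 0.4, 0, 0, 0, 0, 0.4, 0, 0, 0, 0, 0.4, 0, 0, -0.565, 0, 0.4, 0, 0, -0.565, 0, 0.4, -0.962, 0.013, 0, 0, 0.4, -0.962, 0.013, 0, 0, 0.4, -0.962, 0.013, 0, 0, 0.4, 0, 0, 0.565, 0, 0.4, 0, 0, 0.565, 0]}}

```text
time: 18.45
position: [0.4644, 0.014, 0.1015]
tool_rot: [0.999, -0.047, 0.001, -0.0]
ft_force: [0.7, 0.3, 0.7]
grip_width: 0.0607
grip_force: 0.0
```

Emit:
{"method": "play_rows", "body": {"steps": [-1, 0, 0, 0, 0, -1, 0, 0, 0, 0, -1, 0, 0, 0, 0, -1, 0, 0, 0, 0, -1, 0, 0, 0, 0, -1, 0.046, 0, -0.074, 0, -1, 0.049, 0, -0.072, 0, -1, 0.053, 0, -0.069, 0, -1, 0.057, 0, -0.066, 0, -1, 0.06, 0, -0.063, 0]}}

```text
time: 19.45
position: [0.4714, 0.0128, 0.1114]
tool_rot: [0.999, -0.047, -0.002, 0.0]
ft_force: [-2.6, -5.5, -6.2]
grip_width: 0.0401
grip_force: 20.0
```

```bash
echo "# regrip60" >> log.txt; python3 lg.py 1
```

```text
1 -46.2 51.1 -2.11 -5.73 -6.23 -0.304 0.646 19.45
```

Emit:
{"method": "play_rows", "body": {"steps": [-1, 0.063, 0, -0.06, 0, -1, 0.066, 0, -0.057, 0, -1, 0.069, 0, -0.053, 0, -1, 0.072, 0, -0.049, 0, -1, 0.074, 0, -0.046, 0, -1, 0.077, 0, -0.042, 0, -1, 0.079, 0, -0.038, 0, -1, 0.081, 0, -0.033, 0, -1, 0.082, 0, -0.029, 0, -1, 0.084, 0, -0.025, 0]}}

```text
time: 20.45
position: [0.4898, 0.011, 0.1245]
tool_rot: [0.999, -0.046, -0.006, 0.0]
ft_force: [-10.7, -5.3, 3.3]
grip_width: 0.0398
grip_force: 20.0
```

```bash
python3 lg.py 1
```

```text
1 -20.7 51.9 -10.12 -6.32 3.30 -0.431 1.802 20.45
```

Emit:
{"method": "play_rows", "body": {"steps": [-1, 0.085, 0, -0.02, 0, -1, 0.086, 0, -0.016, 0, -1, 0.087, 0, -0.011, 0, -1, 0.087, 0, -0.007, 0, -1, 0.087, 0, -0.002, 0, -1, 0.087, 0, 0.002, 0, -1, 0.087, 0, 0.007, 0, -1, 0.087, 0, 0.011, 0, -1, 0.086, 0, 0.016, 0, -1, 0.085, 0, 0.02, 0]}}

```text
time: 21.45
position: [0.5178, 0.0083, 0.1258]
tool_rot: [0.999, -0.047, -0.003, 0.0]
ft_force: [-7.9, -4.2, 7.4]
grip_width: 0.0399
grip_force: 20.0
```

```bash
python3 lg.py 1
```

```text
1 11.1 50.7 -7.46 -4.94 7.41 -0.444 1.498 21.45
```

Emit:
{"method": "play_rows", "body": {"steps": [-1, 0.084, 0, 0.025, 0, -1, 0.082, 0, 0.029, 0, -1, 0.081, 0, 0.033, 0, -1, 0.079, 0, 0.038, 0, -1, 0.077, 0, 0.042, 0, -1, 0.074, 0, 0.046, 0, -1, 0.072, 0, 0.049, 0, -1, 0.069, 0, 0.053, 0, -1, 0.066, 0, 0.057, 0, -1, 0.063, 0, 0.06, 0]}}

```text
time: 22.45
position: [0.5417, 0.006, 0.1136]
tool_rot: [0.999, -0.047, -0.001, 0.0]
ft_force: [-5.5, -3.9, 10.9]
grip_width: 0.0399
grip_force: 20.0
```

```bash
python3 lg.py 1
```

```text
1 42.0 50.5 -5.14 -4.44 10.88 -0.561 1.360 22.45
```

Emit:
{"method": "play_rows", "body": {"steps": [-1, -0.063, 0, -0.06, 0, -1, -0.066, 0, -0.057, 0, -1, -0.069, 0, -0.053, 0, -1, -0.072, 0, -0.049, 0, -1, -0.074, 0, -0.046, 0, -1, -0.077, 0, -0.042, 0, -1, -0.079, 0, -0.038, 0, -1, -0.081, 0, -0.033, 0, -1, -0.082, 0, -0.029, 0, -1, -0.084, 0, -0.025, 0]}}

```text
time: 23.45
position: [0.525, 0.0076, 0.1251]
tool_rot: [0.999, -0.047, 0.004, 0.0]
ft_force: [7.4, -3.5, -13.1]
grip_width: 0.04
grip_force: 20.0
```

```bash
python3 lg.py -1
```

```text
-1 19.1 52.0 7.65 -2.78 -13.10 0.599 -1.356 23.45
```

Emit:
{"method": "play_rows", "body": {"steps": [-1, -0.085, 0, -0.02, 0, -1, -0.086, 0, -0.016, 0, -1, -0.087, 0, -0.011, 0, -1, -0.087, 0, -0.007, 0, -1, -0.087, 0, -0.002, 0, -1, -0.087, 0, 0.002, 0, -1, -0.087, 0, 0.007, 0, -1, -0.087, 0, 0.011, 0, -1, -0.086, 0, 0.016, 0, -1, -0.085, 0, 0.02, 0]}}

```text
time: 24.45
position: [0.5063, 0.0093, 0.1282]
tool_rot: [0.999, -0.048, 0.012, 0.001]
ft_force: [12.1, -1.3, 2.0]
grip_width: 0.0398
grip_force: 20.0
```

```bash
python3 lg.py -1
```

```text
-1 -1.9 52.2 12.14 -0.14 1.99 0.637 -2.250 24.45
```

```bash
cat > fit.py <<'E'
import numpy as np
rows=[];off=0
for l in open("log.txt"):
    if l[0]=="#": off=118; continue
    v=[float(t) for t in l.split()]
    if v[0]: rows.append([v[0],v[1]+off]+v[2:])
r=np.array(rows); s,a,fx,fz,tq,my=r[:,0],np.radians(r[:,1]),r[:,3],r[:,5],r[:,6],r[:,7]
def fit(B,y,n):
    c,res,*_=np.linalg.lstsq(B,y,rcond=None); print(n,c.round(3),"rms",np.std(y-B@c).round(3)); print((y-B@c).round(3)); return c
# moment based: tq+my = -L fx - s D + ws sin a + wc cos a
one=np.ones_like(a)
c=fit(np.c_[-fx,-s,np.sin(a),np.cos(a)],tq+my,"moment L,D,ws,wc")
# w=A sin(psi), psi=a+ph ; down at psi=180
for n,ws,wc in(("mom",c[2],c[3]),):
    ph=np.arctan2(wc,ws); print(n,"A",np.hypot(ws,wc),"down at a(wheel)",180-np.degrees(ph),"grasp2",62-np.degrees(ph))
g=np.r_[0]
g30=np.arange(len(a))<6
c=fit(np.c_[-s*g30,-s*~g30,np.sin(a),np.cos(a)],tq,"force D30,D20,ws,wc"); ph=np.arctan2(c[3],c[2]); print("A",np.hypot(c[2],c[3]),"grasp2",62-np.degrees(ph))
E
python3 fit.py; python3 st.py
```

```text
moment L,D,ws,wc [0.14  0.102 0.178 0.077] rms 0.118
[ 0.257 -0.027 -0.046  0.136 -0.013  0.033 -0.127  0.059 -0.046 -0.114
  0.019  0.191  0.149 -0.138]
mom A 0.19423429648720095 down at a(wheel) 156.68624950376363 grasp2 38.68624950376363
force D30,D20,ws,wc [0.672 0.54  0.166 0.112] rms 0.042
[ 0.09  -0.004 -0.064  0.042 -0.034  0.014  0.015 -0.054  0.043 -0.042
  0.037  0.027  0.028 -0.003]
A 0.20031534379486787 grasp2 28.063248251466646
t 24.45 u [-0.0018 -0.0011  0.1282] yaw -0.096 F [12.07 -1.28  1.99] M [-0.205 -2.241 -0.006] 0.03977331115885191 19.999278041068465
```

```bash
cat > lg.py <<'E'
import sys; from h import *
R=[]
for k in range(5):
    o=robot.get_obs(); p=tou(o["position"])+[0,0,.019-.095]
    F=o["ft_force"]; M=o["moment"]; R.append([*p,F@ex,F@ey,F[2],M@ey])
    if k<4: robot.camera("scene")
R=np.array(R); m=R.mean(0); p,f,my=m[:3],m[3:6],m[6]
tqs=R[:,2]*R[:,3]-R[:,0]*R[:,5]
s=f"{sys.argv[1]} {np.degrees(np.arctan2(p[0],p[2])):.1f} {np.hypot(p[0],p[2])*1000:.1f} {f[0]:.2f} {f[1]:.2f} {f[2]:.2f} {tqs.mean():.3f} {my:.3f} {o['time']:.2f}"
print(s,tqs.round(3)); open("log.txt","a").write(s+"\n")
E
echo "#12N" >> log.txt
```

Emit:
{"method": "play_rows", "body": {"steps": [-1, 0.085, 0, -0.02, 0, -1, 0.086, 0, -0.016, 0, -1, 0.087, 0, -0.011, 0, -1, 0.087, 0, -0.007, 0, -1, 0.087, 0, -0.002, 0, -1, 0.087, 0, 0.002, 0, -1, 0.087, 0, 0.007, 0, -1, 0.087, 0, 0.011, 0, -1, 0.086, 0, 0.016, 0, -1, 0.085, 0, 0.02, 0], "grip_force": 12}}

```text
time: 25.45
position: [0.5177, 0.0084, 0.1256]
tool_rot: [0.999, -0.047, -0.003, 0.0]
ft_force: [-4.9, -4.3, 8.3]
grip_width: 0.0399
grip_force: 12.0
```

```bash
python3 lg.py 1
```

```text
1 11.5 50.5 -3.94 -5.06 7.41 -0.270 0.891 25.65 [-0.303 -0.297 -0.209 -0.264 -0.275]
```

Emit:
{"method": "play_rows", "body": {"steps": [-1, 0.084, 0, 0.025, 0, -1, 0.082, 0, 0.029, 0, -1, 0.081, 0, 0.033, 0, -1, 0.079, 0, 0.038, 0, -1, 0.077, 0, 0.042, 0, -1, 0.074, 0, 0.046, 0, -1, 0.072, 0, 0.049, 0, -1, 0.069, 0, 0.053, 0, -1, 0.066, 0, 0.057, 0, -1, 0.063, 0, 0.06, 0]}}

```text
time: 26.65
position: [0.5404, 0.0062, 0.1127]
tool_rot: [0.999, -0.047, -0.003, 0.0]
ft_force: [-6.1, -5.9, 8.8]
grip_width: 0.0401
grip_force: 12.0
```

```bash
python3 lg.py 1
```

```text
1 41.9 49.1 -3.88 -4.75 6.68 -0.360 0.808 26.85 [-0.489 -0.326 -0.294 -0.34  -0.353]
```

Emit:
{"method": "play_rows", "body": {"steps": [-1, 0.041, 0, 0.041, 0, -1, 0.04, 0, 0.043, 0, -1, 0.038, 0, 0.044, 0, -1, 0.037, 0, 0.045, 0, -1, 0.035, 0, 0.046, 0, -1, 0.033, 0, 0.048, 0, -1, 0.032, 0, 0.049, 0, -1, 0.03, 0, 0.05, 0, -1, 0.028, 0, 0.051, 0, -1, 0.026, 0, 0.052, 0]}}

```text
time: 27.85
position: [0.552, 0.005, 0.0992]
tool_rot: [0.999, -0.047, -0.001, 0.0]
ft_force: [-3.5, -4.3, 9.8]
grip_width: 0.0399
grip_force: 12.0
```

```bash
python3 lg.py 1
```

```text
1 62.4 49.8 -2.60 -4.35 8.29 -0.426 0.652 28.05 [-0.502 -0.439 -0.401 -0.389 -0.402]
```

Emit:
{"method": "play_rows", "body": {"steps": [-1, -0.026, 0, -0.052, 0, -1, -0.028, 0, -0.051, 0, -1, -0.03, 0, -0.05, 0, -1, -0.032, 0, -0.049, 0, -1, -0.033, 0, -0.048, 0, -1, -0.035, 0, -0.046, 0, -1, -0.037, 0, -0.045, 0, -1, -0.038, 0, -0.044, 0, -1, -0.04, 0, -0.043, 0, -1, -0.041, 0, -0.041, 0]}}

```text
time: 29.05
position: [0.5435, 0.0058, 0.1108]
tool_rot: [0.999, -0.047, 0.0, 0.0]
ft_force: [1.8, -5.4, -8.8]
grip_width: 0.0402
grip_force: 12.0
```

```bash
python3 lg.py -1
```

```text
-1 45.4 49.8 2.06 -4.78 -7.33 0.332 -0.489 29.25 [0.391 0.346 0.314 0.295 0.313]
```

Emit:
{"method": "play_rows", "body": {"steps": [-1, -0.063, 0, -0.06, 0, -1, -0.066, 0, -0.057, 0, -1, -0.069, 0, -0.053, 0, -1, -0.072, 0, -0.049, 0, -1, -0.074, 0, -0.046, 0, -1, -0.077, 0, -0.042, 0, -1, -0.079, 0, -0.038, 0, -1, -0.081, 0, -0.033, 0, -1, -0.082, 0, -0.029, 0, -1, -0.084, 0, -0.025, 0]}}

```text
time: 30.25
position: [0.5242, 0.0077, 0.1246]
tool_rot: [0.999, -0.047, 0.003, 0.0]
ft_force: [5.5, -4.0, -9.3]
grip_width: 0.0401
grip_force: 12.0
```

```bash
python3 lg.py -1
```

```text
-1 18.1 51.2 5.51 -3.73 -7.54 0.389 -1.068 30.45 [0.437 0.396 0.414 0.335 0.36 ]
```

Emit:
{"method": "play_rows", "body": {"steps": [-1, -0.085, 0, -0.02, 0, -1, -0.086, 0, -0.016, 0, -1, -0.087, 0, -0.011, 0, -1, -0.087, 0, -0.007, 0, -1, -0.087, 0, -0.002, 0, -1, -0.087, 0, 0.002, 0, -1, -0.087, 0, 0.007, 0, -1, -0.087, 0, 0.011, 0, -1, -0.086, 0, 0.016, 0, -1, -0.085, 0, 0.02, 0]}}

```text
time: 31.45
position: [0.5039, 0.0096, 0.1272]
tool_rot: [0.999, -0.048, 0.01, 0.001]
ft_force: [11.0, -3.0, 2.0]
grip_width: 0.04
grip_force: 12.0
```

```bash
python3 lg.py -1
```

```text
-1 -5.3 51.3 9.62 -1.62 1.31 0.498 -1.726 31.65 [0.585 0.494 0.451 0.471 0.487]
```

Emit:
{"method": "play_rows", "body": {"steps": [-1, 0.085, 0, -0.02, 0, -1, 0.086, 0, -0.016, 0, -1, 0.087, 0, -0.011, 0, -1, 0.087, 0, -0.007, 0, -1, 0.087, 0, -0.002, 0, -1, 0.087, 0, 0.002, 0, -1, 0.087, 0, 0.007, 0, -1, 0.087, 0, 0.011, 0, -1, 0.086, 0, 0.016, 0, -1, 0.085, 0, 0.02, 0]}}

```text
time: 32.65
position: [0.5168, 0.0084, 0.1248]
tool_rot: [0.999, -0.047, -0.005, 0.0]
ft_force: [-6.4, -4.7, 8.3]
grip_width: 0.04
grip_force: 12.0
```

```bash
python3 lg.py 1
```

```text
1 10.6 49.5 -4.98 -5.62 7.23 -0.308 0.952 32.85 [-0.361 -0.32  -0.319 -0.294 -0.244]
```

Emit:
{"method": "play_rows", "body": {"steps": [-1, 0.084, 0, 0.025, 0, -1, 0.082, 0, 0.029, 0, -1, 0.081, 0, 0.033, 0, -1, 0.079, 0, 0.038, 0, -1, 0.077, 0, 0.042, 0, -1, 0.074, 0, 0.046, 0, -1, 0.072, 0, 0.049, 0, -1, 0.069, 0, 0.053, 0, -1, 0.066, 0, 0.057, 0, -1, 0.063, 0, 0.06, 0]}}

```text
time: 33.85
position: [0.5398, 0.0062, 0.112]
tool_rot: [0.999, -0.047, -0.004, 0.0]
ft_force: [-4.7, -4.6, 10.3]
grip_width: 0.0395
grip_force: 12.0
```

```bash
python3 lg.py 1
```

```text
1 41.9 48.1 -3.84 -5.15 7.92 -0.392 0.839 34.05 [-0.481 -0.43  -0.345 -0.313 -0.39 ]
```

Emit:
{"method": "play_rows", "body": {"steps": [-1, 0.041, 0, 0.041, 0, -1, 0.04, 0, 0.043, 0, -1, 0.038, 0, 0.044, 0, -1, 0.037, 0, 0.045, 0, -1, 0.035, 0, 0.046, 0, -1, 0.033, 0, 0.048, 0, -1, 0.032, 0, 0.049, 0, -1, 0.03, 0, 0.05, 0, -1, 0.028, 0, 0.051, 0, -1, 0.026, 0, 0.052, 0]}}

```text
time: 35.05
position: [0.5513, 0.0051, 0.0985]
tool_rot: [0.999, -0.047, -0.002, 0.0]
ft_force: [-3.8, -6.2, 10.5]
grip_width: 0.0398
grip_force: 12.0
```

```bash
python3 lg.py 1
```

```text
1 62.8 49.0 -2.63 -5.46 8.64 -0.435 0.624 35.25 [-0.53  -0.456 -0.384 -0.413 -0.391]
```

Emit:
{"method": "play_rows", "body": {"steps": [-1, -0.026, 0, -0.052, 0, -1, -0.028, 0, -0.051, 0, -1, -0.03, 0, -0.05, 0, -1, -0.032, 0, -0.049, 0, -1, -0.033, 0, -0.048, 0, -1, -0.035, 0, -0.046, 0, -1, -0.037, 0, -0.045, 0, -1, -0.038, 0, -0.044, 0, -1, -0.04, 0, -0.043, 0, -1, -0.041, 0, -0.041, 0]}}

```text
time: 36.25
position: [0.5425, 0.006, 0.1102]
tool_rot: [0.999, -0.047, -0.001, 0.0]
ft_force: [1.9, -4.4, -8.6]
grip_width: 0.0402
grip_force: 12.0
```

```bash
python3 lg.py -1; python3 - <<'E'
import numpy as np
from scipy.optimize import least_squares
t=open("log.txt").read().split("#12N")[1].split("\n")
r=np.array([[float(v) for v in l.split()] for l in t if l.strip()])
s,a,tq,my,fx=r[:,0],np.radians(r[:,1]),r[:,6],r[:,7],r[:,3]
for A in(.165,.19,.215):
    q=least_squares(lambda p:-s*p[0]+A*np.sin(p[1]-a)-tq,[.35,.6]); print(A,q.x[0],np.degrees(q.x[1]),q.fun.round(3))
q=least_squares(lambda p:-s*p[0]+p[3]*np.sin(p[1]-a)-p[2]*fx-tq-my,[.24,.6,.14,.19]);print("mom",q.x,np.degrees(q.x[1]),q.fun.round(3))
E
```

```text
-1 45.1 48.6 2.07 -4.61 -8.23 0.354 -0.554 36.45 [0.377 0.407 0.324 0.294 0.369]
0.165 0.36227252692222317 37.40285769651789 [-0.02  -0.015 -0.006  0.007  0.028 -0.024  0.02   0.017  0.002 -0.014]
0.19 0.35979000183479876 36.86895944267779 [-0.008 -0.016 -0.016 -0.     0.032 -0.011  0.032  0.016 -0.008 -0.021]
0.215 0.35729767839566345 36.44409942842787 [ 0.003 -0.018 -0.025 -0.008  0.036  0.002  0.044  0.014 -0.018 -0.029]
mom [0.13835024 0.71899964 0.15395304 0.15088435] 41.19564480896675 [-0.078  0.009 -0.019 -0.033  0.028 -0.005  0.061  0.004  0.022  0.009]
```

Emit:
{"method": "play_rows", "body": {"steps": [-1, -0.063, 0, -0.06, 0, -1, -0.066, 0, -0.057, 0, -1, -0.069, 0, -0.053, 0, -1, 0, 0, 0, 0, -1, 0, 0, 0, 0, -1, 0, 0, 0, 0, -1, 0, 0, 0, 0, -1, 0, 0, 0, 0, -1, 0, 0, 0, 0, -1, 0, 0, 0, 0], "grip_force": 15}}

```text
time: 37.45
position: [0.5368, 0.0065, 0.1154]
tool_rot: [0.999, -0.047, -0.001, 0.0]
ft_force: [2.5, -4.7, -7.4]
grip_width: 0.0398
grip_force: 15.0
```

```bash
python3 lg.py -1; python3 - <<'E'
from h import *
S=robot.camera("scene"); w=cv2.resize(S["image"][130:290,240:430],None,fx=4,fy=3.6)
cv2.imwrite("pics/end.png",cv2.resize(S["image"][130:280,240:430],None,fx=4,fy=4)[:,:,::-1])
E
```

```text
-1 36.2 48.9 2.64 -4.63 -8.08 0.337 -0.616 37.65 [0.329 0.38  0.317 0.334 0.325]
```

View pics/end.png

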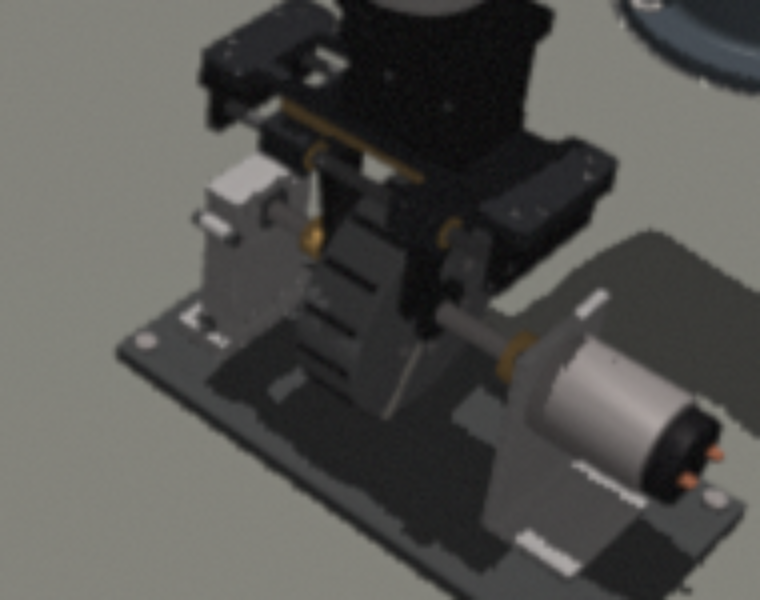

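The crop shows the cap shut and the fingers gripping the rim. The white line on the wheel's face runs to about (385,415), so the wheel has turned by the expected ~155°. The torques measured in the two directions balance at this angle, so I hand the job in.

```bash
python3 -c "
from rig import robot
print(robot.hand_in())"
```

```text
the job is handed in; nothing more can be done
None
```

I handed the job in at about 38 s with the cap shut, the heavy side turned down to within about 5° by my estimate, and the gripper still holding the wheel at 15 N; the judge's verdict was not shown.

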